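# Interlock the channel offcuts on the stock board

## Task

Stack the four grey U-channel offcuts on the black stock board, each the way up it already lies: first the two long open-side-up ones, one squarely on each light grey pad; then the long open-side-down one, parallel to them and centred between them, so that one of its flanges drops into each and it sits fully down; last the short one, open side up, lengthwise on the middle of its back. Leave everything else where it is.

Things in the scene. Friction and masses are not known exactly. Their poses are not given: they have to be found in the camera images.
- long_up_1: Loose grey anodised U-channel offcut, 120 mm long, 60 mm wide outside, 30 mm high, walls 3 mm (web with two flanges, a small hole near each end of the web). Lies OPEN SIDE UP, web on the table; one of two alike (either may go on either pad). Origin: centre of its underside; x along its length, y across the flanges, z up. About 107 g.
- long_up_2: Loose grey anodised U-channel offcut, 120 mm long, 60 mm wide outside, 30 mm high, walls 3 mm (web with two flanges, a small hole near each end of the web). Lies OPEN SIDE UP, web on the table; the other of the two alike. Origin: centre of its underside; x along its length, y across the flanges, z up. About 107 g.
- long_down: Loose grey anodised U-channel, 120 mm long, 60 wide, 30 high, walls 3 mm, OPEN SIDE DOWN: stands on its flange edges, flat web on top. Origin: centre of its underside (level with the flange edges); x along its length, z up. 107 g. Once its flanges stand on the webs of the two others its origin is 3 mm above their undersides, with 10 mm sideways play either way.
- short_up: Loose grey anodised U-channel offcut, 70 mm long, 60 mm wide outside, 30 mm high, walls 3 mm (web with two flanges, a small hole near each end of the web). Lies OPEN SIDE UP, web on the table; the only short one; the open-down channel's back, where it ends, is 30 mm above that one's origin. Origin: centre of its underside; x along its length, y across the flanges, z up. About 63 g.
- stock_board: Fixed flat black board, 150 x 164 x 8 mm, with two light grey rubber pads side by side and a screw head in the middle of each end. Origin: centre of its underside, on the table; x along the length of the pads, y across them, z up.
- pad_left: Light grey rubber pad fixed on the board, 120 x 60 x 2 mm, just the footprint of a long channel. Origin: centre of the pad's underside, 44 mm to +y of the board's centre and 8 mm up, so its top is 10 mm above the table; axes as the board's. There are 28 mm between the two pads.
- pad_right: The other light grey pad, the same, 44 mm to -y of the board's centre.
- angle_offcut: Bystander, loose: grey L-angle offcut, 110 mm long, 35 mm wide and 35 mm high, 3 mm thick, lying on one leg with the other upright at its +y edge; x along its length. Origin: centre of its underside. Not a channel: leave it.
- beam_block: Bystander, loose: black beam block, foot 40 x 60 mm with an upright plate 60 mm high. Origin: centre of its underside. Leave it.
- steel_post: Bystander, loose: steel post, 13 mm thick, 100 mm long, lying along its y. Origin: centre of its underside. Leave it.
Things that resemble listed ones, but are neither listed nor needed, are in the scene too. Leave any orange or turquoise look-alike of the short_up alone.

How it is judged:
By the outcome, as a careful person would: the job done as asked, in the order asked, and still so for the second after the job is handed in, with the robot touching nothing.
It also fails if it takes over 118 s, if anything falls off the work surface, if the arm or the gripper's body presses on something with over 40 N, if the wrist force passes 120 N, or if a joint passes its speed limit or range.

## Robot

A 6-joint arm with a two-finger parallel gripper is mounted at the origin on a cart in front of the work surface, level with it; the furniture and walls round the work are solid. World frame = base frame: x ahead of the robot, y to its left, z up, the work surface at z = 0. Lengths are in m, angles in rad, forces in N, time in s.
With the tool pointing down it reaches from about 0.325 to 1 m from the base axis. Payload 5.1 kg.
Tool frame: the origin (TCP) lies midway between the tips of the shut fingers; the grasp point (between the pads) lies 19 mm behind it; z points along the fingers, y is the line along which they close (so a half turn about z gives the same grasp; the last joint's range is limited). The gripper opens to 85 mm and grips with 20 to 120 N. Pads are 22 mm wide; open, the fingers measure 114 mm over their backs; the gripper's body (76 mm by 85 mm) begins 54 mm behind the grasp point. The pads swing forward as they close: fully open they stand 13 mm farther back than shut.
Start: joints at [-1.423, 0.124, 1.65, -0, 1.367, -0.083], TCP at [0.149, -0.633, 0.231] pointing down, gripper open.
Joint ranges: [-2.61, 2.61], [-1.02, 2.33], [0.03, 2.71], [-1.35, 4.49], [0.32, 2.68], [-2.91, 2.91]. Speed limits (rad/s): [2.57, 2.57, 3.14, 3.14, 3.14, 3.14].

## Interface

Orientations are given as a rotation vector (axis times angle).
In Python, from plant import get_obs, grab_frame, manip gives the robot as it stands.
- The arm moves only by the tool arm_command, never from a script. Its argument "series" is a list of rows, each a list of 4 numbers: the shift along the tool's x, y, z in cm, then the turn about the tool's z in degrees. A call has 1 to 5 rows; each row is the pose to reach, as a shift and turn from the pose commanded when the call began, along the tool's axes at that moment; what a row does not reach only later rows make up. A row lasts 1/10 s, in which the tool goes at most 50 mm and 8.59 degrees, less where a joint would pass 70% of its speed; a pose out of reach is approached as far as the arm can. A call with a gripper value outside its range is refused whole. "grip" is the opening, from -1 (shut) to 1 (fully open), set as the call begins (left out, the last holds). The fingers move at their own pace and stop on an object; the grip force is fixed at half the most. Time passes only in rows, so rows that repeat a pose let the fingers close. It gives the time, the measured TCP pose, the force, the opening and the grip force at its end, in the units of the state.
- get_obs(): the state, without advancing time (a new reading comes with each control period).
- grab_frame(name): name is "scene" or "top"; returns a dict with "frame" (384x512x3 uint8, red, green, blue), "intrinsics" (3x3 intrinsics, pixels), "xyz" and "orientation" of the camera in the world. Camera axes: x right, y up, looking along -z (the intrinsics and any distortion apply to the point x, -y, -z); pixel columns grow to the right and rows downward; lengths in m; the calibration is good to about 2 mm. A picture is of the moment at which its call begins. There is no depth.
- manip.finish_job(): hands the job in; it is judged then, once.
The state is a dict: "time": time; "joints": joint angles; "joint_vel": joint speeds; "joint_efforts": joint torques, N m; "position": TCP position; "orientation": TCP orientation; "wrist_force": force on the tool from outside, world axes, zero at the start; "moment": the same for the moment, N m; "finger_gap": finger opening in m; "finger_force": force on a finger pad.
Only numpy, scipy, OpenCV 4.12 (cv2) and the standard library are available. Lean on these libraries where they do the work, as an engineer would, in place of code of your own. Each camera call takes 0.05 s, during which the arm holds its last target. There are 200 camera calls.

## Working session

There is one attempt and no reset: what is moved stays moved. The work goes in short steps, Python scripts to look and compute and a tool call to move; the robot and the scene stay as the last step left them, time stands still between calls to the robot, and variables do not carry over. Pictures are saved under pics/ and viewed, at most 14 in all, crops included, and the job is handed in when it is done.

Besides the shell and the picture viewer there is one more tool, called after ">>>" as name(argument=value, ...) on one line, values as JSON. arm_command: Moves the arm, as the interface text tells. Its arguments: {"type":"object","properties":{"series":{"type":"array"},"grip":{"type":"number"}},"required":["series"]}

```bash
ls; mkdir -p pics
python3 - <<'E'
from plant import get_obs, grab_frame
import cv2,json
o=get_obs();print({k:o[k] for k in('time','position','orientation','finger_gap','wrist_force')})
for n in('scene','top'):
    f=grab_frame(n);cv2.imwrite(f'pics/{n}0.png',f['frame'][:,:,::-1]);print(n,f['intrinsics'],f['xyz'],f['orientation'],[k for k in f])
E
```

```text
pics
{'time': 0.0, 'position': array([ 0.14859239, -0.63218121,  0.23005413]), 'orientation': array([-3.11864480e+00, -3.61583339e-01,  7.94695092e-05]), 'finger_gap': 0.08534550247873011, 'wrist_force': array([0.08410793, 0.47771352, 1.10820878])}
scene [[462.48494845   0.         255.73574346]
 [  0.         462.48494845 193.47590853]
 [  0.           0.           1.        ]] [-0.38381922  0.96712311  0.69309042] [ 0.52864064 -1.26319333 -2.02875595] ['frame', 'intrinsics', 'xyz', 'orientation']
top [[416.1482974    0.         254.86320578]
 [  0.         416.1482974  188.30738766]
 [  0.           0.           1.        ]] [0.37362838 0.0446309  1.14027858] [ 0.10584362 -0.12059358 -1.59604428] ['frame', 'intrinsics', 'xyz', 'orientation']
```

View pics/top0.png

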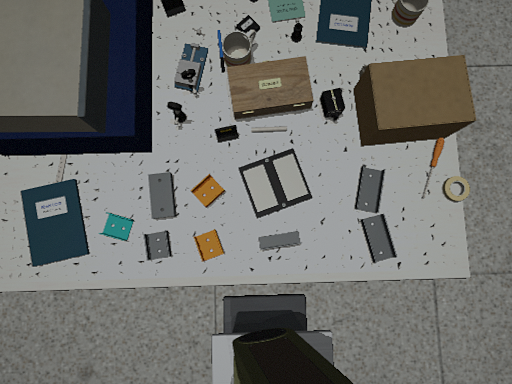

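View pics/scene0.png

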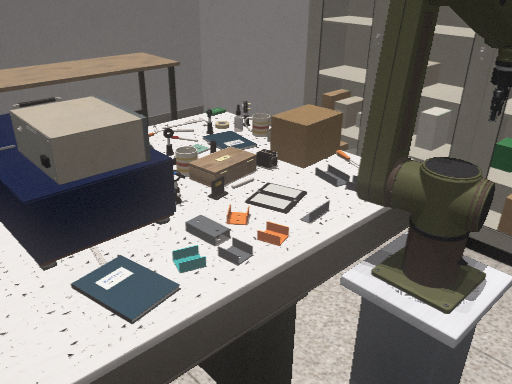

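Top view: the board is at (275,182) and the open-up long channels at (369,189) and (379,238). The open-down one is at (161,195), with a flat back and no visible flanges. The small grey channel at (158,245) is short_up, because the others like it are orange (208,190), (209,245) and turquoise (117,227). The grey piece at (279,241) is the L-angle. I'll confirm with an enlarged crop.

```bash
cat > h.py <<'E'
import numpy as np, cv2
from scipy.spatial.transform import Rotation as R
from plant import get_obs, grab_frame
def cast(f,px,z):
    px=np.atleast_2d(px).astype(float);K=f['intrinsics']
    d=np.c_[(px[:,0]-K[0,2])/K[0,0],-(px[:,1]-K[1,2])/K[1,1],-np.ones(len(px))]
    M=R.from_rotvec(f['orientation']).as_matrix();d=d@M.T;c=np.array(f['xyz'])
    return c+d*((z-c[2])/d[:,2])[:,None]
def proj(f,P):
    P=np.atleast_2d(P);M=R.from_rotvec(f['orientation']).as_matrix();K=f['intrinsics']
    q=(P-np.array(f['xyz']))@M
    return np.c_[K[0,0]*q[:,0]/-q[:,2]+K[0,2],-K[1,1]*q[:,1]/-q[:,2]+K[1,2]]
E
python3 - <<'E'
from h import *
f=grab_frame('top');im=np.ascontiguousarray(f['frame'][:,:,::-1])
a=cv2.resize(im[150:275,345:410],None,fx=4.6,fy=4.6,interpolation=2)
b=cv2.resize(im[160:275,135:235],None,fx=4.6,fy=4.6,interpolation=2)
h=575
out=np.zeros((h,a.shape[1]+b.shape[1],3),np.uint8);out[:a.shape[0],:a.shape[1]]=a[:h];out[:b.shape[0],a.shape[1]:]=b[:h]
cv2.imwrite('pics/crop1.png',out);print(out.shape)
g=cv2.cvtColor(im,cv2.COLOR_BGR2GRAY);hsv=cv2.cvtColor(im,cv2.COLOR_BGR2HSV)
print('bg',g[200,330],g[225,240])
for name,(x0,x1,y0,y1) in dict(up1=(348,392,158,212),up2=(355,405,212,268),down=(140,184,165,225),short=(138,180,228,266),board=(232,320,142,222),angle=(250,310,225,258)).items():
    m=((g[y0:y1,x0:x1]<135)*255).astype(np.uint8)
    c=max(cv2.findContours(m,0,1)[0],key=cv2.contourArea)+np.array([[x0,y0]])
    r=cv2.minAreaRect(cv2.convexHull(c.astype(np.float32)));bp=cv2.boxPoints(r)
    for z in ((0.03,0) if name!='board' else (.008,)):
        w=cast(f,bp,z);e=[np.linalg.norm(w[i]-w[i-1])*1e3 for i in range(4)]
        print(name,z,'c',w.mean(0).round(4)[:2],'edges',np.round(e,1),bp.round(1).tolist())
# pads
m=((g[142:222,232:320]>140)*255).astype(np.uint8)
for c in cv2.findContours(m,0,1)[0]:
    A=cv2.contourArea(c)
    if 700<A<3000:
        r=cv2.minAreaRect(c);bp=cv2.boxPoints(r)+[232,142];w=cast(f,bp,.01)
        print('pad',A,w.mean(0).round(4),[round(float(np.linalg.norm(w[i]-w[i-1])*1e3),1) for i in range(4)],np.degrees([np.arctan2(*(w[i]-w[i-1])[[1,0]]) for i in range(2)]))
E
```

```text
(575, 759, 3)
bg 161 161
up1 0.03 c [ 0.5259 -0.2776] edges [ 68.4 127.   69.5 126.9] [[353.0, 209.0], [360.6000061035156, 163.39999389648438], [385.8999938964844, 167.60000610351562], [378.29998779296875, 213.1999969482422]]
up1 0 c [ 0.53   -0.2863] edges [ 70.3 130.5  71.4 130.4] [[353.0, 209.0], [360.6000061035156, 163.39999389648438], [385.8999938964844, 167.60000610351562], [378.29998779296875, 213.1999969482422]]
up2 0.03 c [ 0.3937 -0.2876] edges [126.6  74.8 127.1  73.6] [[356.3999938964844, 218.1999969482422], [382.8999938964844, 210.1999969482422], [396.79998779296875, 256.79998779296875], [370.3999938964844, 264.70001220703125]]
up2 0 c [ 0.3942 -0.2966] edges [130.   76.8 130.5  75.6] [[356.3999938964844, 218.1999969482422], [382.8999938964844, 210.1999969482422], [396.79998779296875, 256.79998779296875], [370.3999938964844, 264.70001220703125]]
down 0.03 c [0.5261 0.2781] edges [138.2  76.3 138.3  75. ] [[147.3000030517578, 169.6999969482422], [175.5, 167.5], [179.5, 218.1999969482422], [151.3000030517578, 220.5]]
down 0 c [0.5302 0.2844] edges [141.9  78.4 142.1  77. ]
[... 385 characters left out ...]
8.5, 229.5], [172.3000030517578, 257.1000061035156], [146.60000610351562, 260.6000061035156]]
board 0.008 c [ 0.5567 -0.0217] edges [162.9 167.1 164.3 164. ] [[235.60000610351562, 164.1999969482422], [291.5, 143.0], [312.3999938964844, 198.0], [256.5, 219.1999969482422]]
angle 0.03 c [ 0.3876 -0.0297] edges [ 47.5 112.4  47.6 111.7] [[257.3999938964844, 236.6999969482422], [299.20001220703125, 230.1999969482422], [302.0, 248.10000610351562], [260.20001220703125, 254.60000610351562]]
angle 0 c [ 0.388  -0.0317] edges [ 48.7 115.4  48.9 114.7] [[257.3999938964844, 236.6999969482422], [299.20001220703125, 230.1999969482422], [302.0, 248.10000610351562], [260.20001220703125, 254.60000610351562]]
```

View pics/crop1.png

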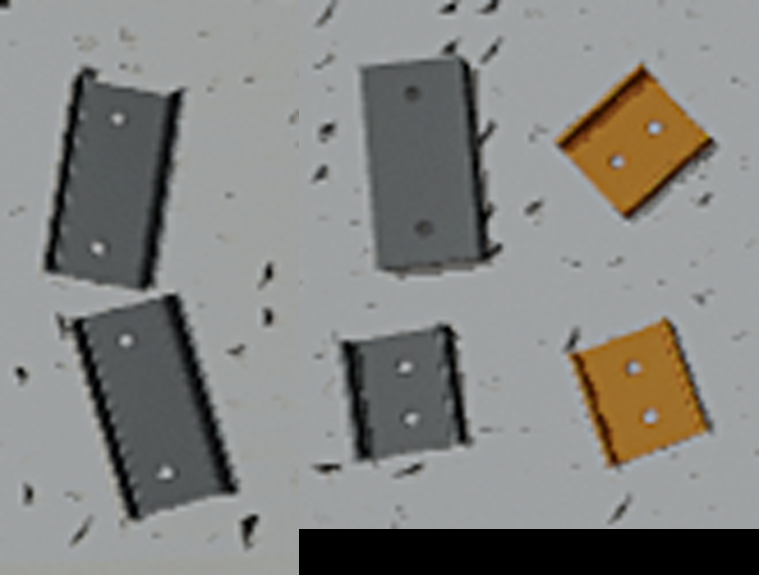

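The crop confirms it: both left pieces show flanges standing at their edges (open up), the grey piece at top middle has a flat back (open down), and the short grey one is open up. Next I'll measure precisely from the holes and pads.

```bash
cat > meas.py <<'E'
from h import *
def cen(g,p,s,r=2.6):
    p=np.array(p,float)
    for _ in range(4):
        x0,y0=int(round(p[0])),int(round(p[1]));ys,xs=np.mgrid[y0-3:y0+4,x0-3:x0+4]
        v=s*(g[ys,xs].astype(float)-np.median(g[ys,xs]));v[(v<8)|(np.hypot(xs-p[0],ys-p[1])>r+.9)]=0
        if v.sum()==0: return p
        p=np.array([(xs*v).sum(),(ys*v).sum()])/v.sum()
    return p
def pads(f):
    g=cv2.cvtColor(f['frame'],cv2.COLOR_RGB2GRAY)[142:222,232:320]
    K=np.zeros(g.shape,np.uint8);q=np.array([[238,163],[291,148],[311,199],[258,217]])-[232,142];cv2.fillConvexPoly(K,cv2.convexHull(q.astype(np.int32)),255)
    m=((g>105)*255).astype(np.uint8)&K;o=[]
    for c in cv2.findContours(m,0,1)[0]:
        z=np.zeros_like(g);cv2.drawContours(z,[c],-1,255,-1);A=cv2.contourArea(c)
        if A<300: continue
        bp=cv2.boxPoints(cv2.minAreaRect(c))+[232,142];w=cast(f,bp,.01)
        e=[w[i]-w[i-1] for i in (1,2)];L=max(e,key=np.linalg.norm)
        o.append((w.mean(0)[:2].round(4),[round(float(np.linalg.norm(x))*1e3,1) for x in e],round(float(np.degrees(np.arctan(L[1]/L[0]))),2),A,bp.round(1).tolist()))
    return o
E
python3 - <<'E'
from meas import *
f=grab_frame('top');g=cv2.cvtColor(f['frame'],cv2.COLOR_RGB2GRAY)
print(g[188,256:300:3])
for o in pads(f):print('pad',*o)
H=dict(up1=([(118,118),(98,248)],1,.002),up2=([(126,340),(166,472)],1,.002),down=([(412,92),(424,228)],-1,.03),short=([(405,367),(412,419)],1,.002))
for n,(ps,s,z) in H.items():
    off=np.array([345,150]) if n[:2]=='up' else np.array([135-299/4.6,160])
    pp=[cen(g,np.array(p)/4.6-.4+off,s) for p in ps]
    w=cast(f,pp,z);d=w[0]-w[1]
    print(n,np.round(pp,1).tolist(),'c',w.mean(0).round(4)[:2],'sep',round(np.linalg.norm(d)*1e3,1),'yaw',round(float(np.degrees(np.arctan2(d[1],d[0]))),1))
p0=np.array(get_obs()['position']); o=get_obs(); M=R.from_rotvec(o['orientation']).as_matrix();print(M.round(4).tolist(),p0)
E
```

```text
[158 157 158 158 157 154  36  36  38 148 157 157 156 156 155]
pad [0.5385 0.0175] [61.3, 120.0] 18.19 896.5 [[242.1, 171.3], [262.9, 163.6], [277.9, 204.2], [257.2, 211.9]]
pad [ 0.5664 -0.0659] [61.6, 120.1] 18.14 883.5 [[272.0, 160.7], [292.6, 152.8], [307.9, 193.1], [287.4, 201.0]]
up1 [[370.1, 175.3], [365.8, 203.5]] c [ 0.5265 -0.2813] sep 80.2 yaw -12.4
up2 [[371.9, 223.6], [380.6, 252.3]] c [ 0.3926 -0.2948] sep 80.3 yaw 13.0
down [[159.1, 179.8], [161.5, 209.2]] c [0.5246 0.2862] sep 80.1 yaw 4.8
short [[157.7, 239.4], [159.0, 250.6]] c [0.3904 0.2971] sep 30.5 yaw 6.9
[[0.9735, 0.2287, -0.0002], [0.2287, -0.9735, 0.0014], [0.0001, -0.0014, -1.0]] [ 0.14858693 -0.63238768  0.23048308]
```

Create go.py:
```python
import sys
from h import *
T=dict(up1=(.5265,-.2813,-12.4),up2=(.3926,-.2948,13.0),down=(.5246,.2862,4.8),short=(.3904,.2971,6.9),L=(.5385,.0175,18.3),R=(.5664,-.0659,18.3),C=(.5525,-.0242,18.3))
# usage: go.py target z [dx dy]  -> shift in tool axes cm, turn deg
a=sys.argv;x,y,yaw=T[a[1]];z=float(a[2])
o=get_obs();p=np.array(o['position']);M=R.from_rotvec(o['orientation']).as_matrix()
d=M.T@(np.array([x,y,z])-p)*100
cy=np.degrees(np.arctan2(M[1,0],M[0,0]))
print('t',round(float(o['time']),2),'shift cm',d.round(2),'turn',round(float(cy-yaw),1),'| pos',p.round(4),'yaw',cy.round(1),'tilt',np.round(M[:2,2],4),'gap',round(float(o['finger_gap']),4),'F',np.round(o['wrist_force'],1),'ff',np.round(o['finger_force'],1))
```

```text
(no output)
```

>>> arm_command(series=[[3,-1.7,0,0],[6,-3.4,0,0],[9,-5.1,0,0],[12,-6.8,0,0],[15,-8.5,0,0]], grip=1)

```text
time: 0.7
position: [0.276, -0.5146, 0.2311]
orientation: [-3.12, -0.361, 0.0]
wrist_force: [0.2, -0.3, 0.5]
finger_gap: 0.0856
finger_force: 0.0
```

>>> arm_command(series=[[3,-1.7,0.6,0],[6,-3.4,1.2,0],[9,-5.1,1.8,0],[12,-6.8,2.4,0],[15,-8.5,3,0]])

```text
time: 1.2
position: [0.4026, -0.3975, 0.201]
orientation: [-3.121, -0.362, 0.0]
wrist_force: [-0.7, -0.3, -0.2]
finger_gap: 0.0853
finger_force: 0.0
```

>>> arm_command(series=[[3,-1.7,0.8,5],[6,-3.4,1.6,10],[9,-5.1,2.4,15],[12,-6.8,3.2,20],[14.8,-8.6,4,25.6]])

```text
time: 1.7
position: [0.5272, -0.2799, 0.1608]
orientation: [-3.123, 0.344, 0.0]
wrist_force: [0.3, 0.1, -0.3]
finger_gap: 0.0856
finger_force: 0.0
```

```bash
python3 go.py up1 0.002
```

```text
t 1.7 shift cm [-0.03  0.15 15.88] turn -0.2 | pos [ 0.5272 -0.2799  0.1608] yaw -12.6 tilt [-0.  0.] gap 0.0856 F [ 0.3  0.1 -0.3] ff 0.0
```

>>> arm_command(series=[[0,0.15,4.5,-0.2],[0,0.15,9,-0.2],[0,0.15,12.5,-0.2],[0,0.15,14.8,-0.2],[0,0.15,16.1,-0.2]])

```text
time: 2.2
position: [0.5242, -0.2813, -0.0028]
orientation: [-3.122, 0.333, 0.007]
wrist_force: [-0.6, 0.3, -1.4]
finger_gap: 0.0857
finger_force: 0.0
```

>>> arm_command(series=[[0,0,0,0],[0,0,0,0],[0,0,0,0],[0,0,0,0],[0,0,0,0]], grip=0.3)

```text
time: 2.7
position: [0.5267, -0.2831, 0.0017]
orientation: [3.123, -0.333, 0.003]
wrist_force: [-0.6, -0.8, 2.4]
finger_gap: 0.0587
finger_force: 67.8
```

```bash
python3 go.py up1 0.0
```

```text
t 2.7 shift cm [-0.05 -0.17  0.17] turn 0.2 | pos [ 0.5267 -0.2831  0.0017] yaw -12.2 tilt [ 0.0019 -0.0012] gap 0.0587 F [-0.6 -0.8  2.4] ff 67.8
```

>>> arm_command(series=[[0,0,0,0],[0,0,-0.5,0],[0,0,-2.5,0],[0,0,-5.5,0],[0,0,-8,0]], grip=0.1)

```text
time: 3.2
position: [0.5256, -0.2823, 0.0811]
orientation: [-3.124, 0.333, 0.001]
wrist_force: [0.7, -0.3, -0.6]
finger_gap: 0.0588
finger_force: 67.5
```

```bash
python3 go.py L 0.013; python3 go.py R 0.013
```

```text
t 3.2 shift cm [ -5.05 -29.58   6.82] turn -30.5 | pos [ 0.5256 -0.2823  0.0811] yaw -12.2 tilt [-0.0006  0.0003] gap 0.0588 F [ 0.7 -0.3 -0.6] ff 67.5
t 3.2 shift cm [ -0.57 -22.01   6.82] turn -30.5 | pos [ 0.5256 -0.2823  0.0811] yaw -12.2 tilt [-0.0006  0.0003] gap 0.0588 F [ 0.7 -0.3 -0.6] ff 67.5
```

>>> arm_command(series=[[-0.5,-2.9,-0.5,0],[-1,-5.9,-1,0],[-1.5,-8.9,-1,0],[-2,-11.9,-1,0],[-2.5,-14.8,-1,0]])

```text
time: 3.7
position: [0.5322, -0.1312, 0.0902]
orientation: [-3.124, 0.333, 0.001]
wrist_force: [1.1, -0.4, -0.4]
finger_gap: 0.059
finger_force: 67.5
```

>>> arm_command(series=[[-0.5,-2.9,0,-6.1],[-1,-5.9,0,-12.2],[-1.5,-8.9,0,-18.3],[-2,-11.9,0,-24.4],[-2.55,-14.8,0,-30.5]])

```text
time: 4.2
position: [0.5385, 0.0188, 0.0902]
orientation: [-3.1, -0.507, 0.001]
wrist_force: [-0.4, -0.2, -0.6]
finger_gap: 0.0586
finger_force: 67.6
```

>>> arm_command(series=[[0,0,0,0],[0,0,0,0]])

```text
time: 4.4
position: [0.5386, 0.0178, 0.0901]
orientation: [3.101, 0.501, -0.001]
wrist_force: [-0.3, 0.2, -2.1]
finger_gap: 0.0591
finger_force: 67.5
```

```bash
python3 go.py L 0.012
python3 - <<'E'
from h import *
f=grab_frame('top');im=f['frame'][140:230,220:330,::-1];cv2.imwrite('pics/c2.png',cv2.resize(im,None,fx=6,fy=6,interpolation=2))
E
```

```text
t 4.4 shift cm [-0.01  0.03  7.81] turn 0.1 | pos [0.5386 0.0178 0.0901] yaw 18.4 tilt [-0.0006 -0.0004] gap 0.0591 F [-0.3  0.2 -2.1] ff 67.5
```

View pics/c2.png

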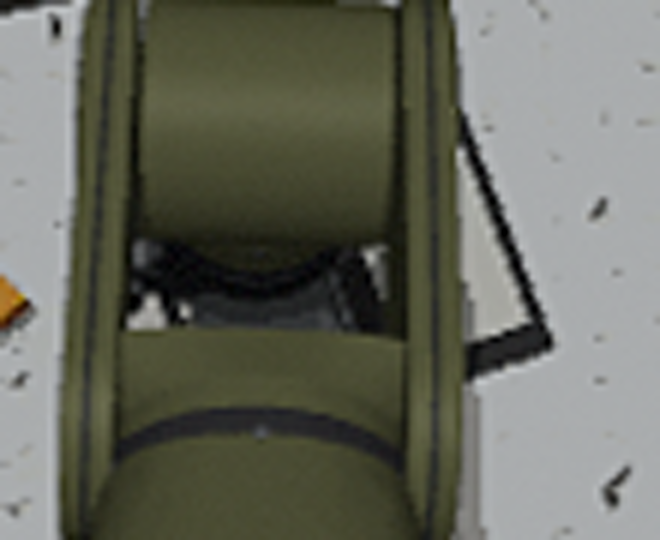

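>>> arm_command(series=[[0,0.03,3,0],[0,0.03,5.5,0],[0,0.03,6.8,0],[0,0.03,7.5,0],[0,0.03,7.8,0]])

```text
time: 4.95
position: [0.539, 0.0167, 0.012]
orientation: [-3.102, -0.499, 0.001]
wrist_force: [0.1, 0.2, -1.5]
finger_gap: 0.0592
finger_force: 67.5
```

>>> arm_command(series=[[0,0,0,0],[0,0,0,0]])

```text
time: 5.15
position: [0.5401, 0.017, 0.0135]
orientation: [3.101, 0.5, 0.003]
wrist_force: [-0.7, 0.9, -0.8]
finger_gap: 0.0589
finger_force: 67.5
```

```bash
python3 go.py L 0.012
```

```text
t 5.15 shift cm [-0.13 -0.1   0.15] turn 0.0 | pos [0.5401 0.017  0.0135] yaw 18.3 tilt [ 0.002  -0.0001] gap 0.0589 F [-0.7  0.9 -0.8] ff 67.5
```

>>> arm_command(series=[[0,0,0.1,0],[0,0,0.2,0],[0,0,0.2,0]])

```text
time: 5.45
position: [0.5398, 0.0172, 0.0116]
orientation: [3.101, 0.5, 0.002]
wrist_force: [-1.4, 0.0, 5.4]
finger_gap: 0.0591
finger_force: 68.1
```

```bash
python3 go.py L 0.012
```

```text
t 5.45 shift cm [-0.12 -0.07 -0.04] turn 0.0 | pos [0.5398 0.0172 0.0116] yaw 18.3 tilt [ 0.0014 -0.0001] gap 0.0591 F [-1.4  0.   5.4] ff 68.1
```

>>> arm_command(series=[[0,0,0,0],[0,0,0,0],[0,0,0,0],[0,0,-1,0],[0,0,-4,0]], grip=0.8)

```text
time: 5.95
position: [0.5362, 0.0173, 0.0479]
orientation: [-3.1, -0.5, 0.011]
wrist_force: [-0.0, 0.5, 0.2]
finger_gap: 0.0772
finger_force: 0.0
```

>>> arm_command(series=[[0,0,-3,0],[0,0,-6,0],[0,0,-6,0]])

```text
time: 6.25
position: [0.5427, 0.017, 0.1164]
orientation: [3.099, 0.5, 0.016]
wrist_force: [0.6, 0.2, 1.7]
finger_gap: 0.0768
finger_force: 0.0
```

```bash
python3 go.py up2 0.0
```

```text
t 6.25 shift cm [-24.16  24.83  11.51] turn 5.3 | pos [0.5427 0.017  0.1164] yaw 18.3 tilt [ 0.0103 -0.0007] gap 0.0768 F [0.6 0.2 1.7] ff 0.0
```

>>> arm_command(series=[[-2.4,2.5,0,0],[-4.8,5,0,0],[-7.2,7.5,0,0],[-9.6,10,0,0],[-12,12.4,0,0]], grip=1)

```text
time: 6.75
position: [0.4631, -0.1392, 0.1101]
orientation: [-3.101, -0.501, 0.001]
wrist_force: [0.1, -0.2, 0.2]
finger_gap: 0.0854
finger_force: 0.0
```

>>> arm_command(series=[[-2.4,2.5,0,1],[-4.8,5,0,2],[-7.2,7.5,0,3],[-9.6,10,0,4],[-12,12.4,0,5.3]])

```text
time: 7.25
position: [0.3882, -0.2947, 0.1101]
orientation: [-3.121, -0.355, 0.0]
wrist_force: [0.8, -0.1, 0.3]
finger_gap: 0.0852
finger_force: 0.0
```

>>> arm_command(series=[[0,0,0,0],[0,0,0,0],[0,0,0,0],[0,0,0,0],[0,0,0,0]])

```text
time: 7.75
position: [0.3896, -0.2928, 0.1102]
orientation: [-3.121, -0.359, 0.0]
wrist_force: [0.4, 0.3, 0.4]
finger_gap: 0.0857
finger_force: 0.0
```

```bash
python3 go.py up2 0.0;  python3 - <<'E'
from meas import *
f=grab_frame('top');im=f['frame'][140:230,220:330,::-1];cv2.imwrite('pics/c3.png',cv2.resize(im,None,fx=6,fy=6,interpolation=2))
g=cv2.cvtColor(f['frame'],cv2.COLOR_RGB2GRAY)
for t in (40,-40):
    a=np.radians(18.2);P=np.array([.5385+t/1e3*np.cos(a),.0175+t/1e3*np.sin(a),.012]);q=proj(f,P)[0];print('exp',q.round(1))
    r=cen(g,q,1);print(r.round(1),cast(f,r,.012).round(4))
E
```

```text
t 7.75 shift cm [ 0.25  0.26 11.02] turn 0.1 | pos [ 0.3896 -0.2928  0.1102] yaw 13.1 tilt [-0.0001  0.0002] gap 0.0857 F [0.4 0.3 0.4] ff 0.0
exp [255.1 174. ]
[255.9 173.6] [[0.5774 0.0278 0.012 ]]
exp [265.  201.1]
[265.7 200.7] [[0.5018 0.0033 0.012 ]]
```

View pics/c3.png

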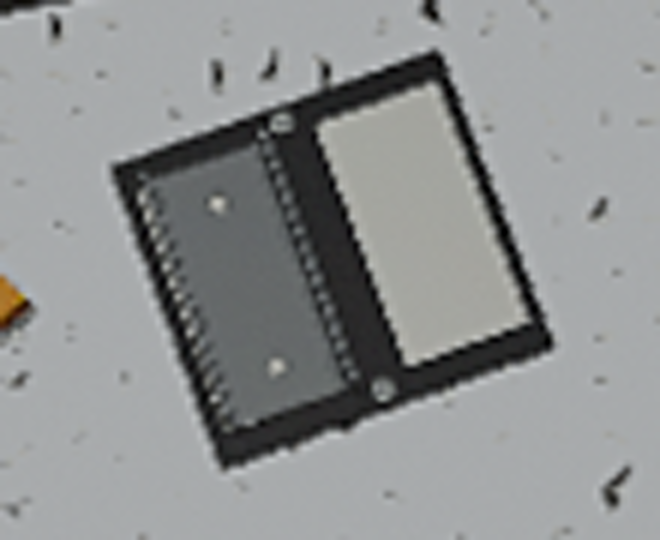

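The picture shows the first channel seated on the left pad, holes at (255.9,173.6) and (265.7,200.7), about 2 mm toward the middle. I'll cross-check the pad estimate against the screws, then take the second channel.

Run:
```python
from meas import *
f=grab_frame('top');g=cv2.cvtColor(f['frame'],cv2.COLOR_RGB2GRAY)
s=[cen(g,(266.5,159.9),1),cen(g,(283.4,204.2),1)];w=cast(f,s,.010);print(np.round(s,1),w.round(4),w.mean(0).round(4))
for o in pads(f):print(o[:4])
H={'up2':([(371.9,223.6),(380.6,252.3)],1,.002)}
w=cast(f,[cen(g,p,1) for p in H['up2'][0]],.002);print(w.mean(0))
```

```text
[[265.1 157. ]
 [283.4 204.8]] [[ 0.6239  0.0007  0.01  ]
 [ 0.4893 -0.0449  0.01  ]] [ 0.5566 -0.0221  0.01  ]
(array([ 0.5666, -0.0657]), [61.6, 120.6], 18.33, 890.5)
[ 0.39327566 -0.2938181   0.002     ]
```

>>> arm_command(series=[[0.2,0.3,2.5,0.1],[0.2,0.3,5,0.1],[0.2,0.3,7.5,0.1],[0.2,0.3,9.5,0.1],[0.2,0.3,11,0.1]])

```text
time: 8.35
position: [0.3914, -0.2953, -0.0012]
orientation: [-3.12, -0.354, 0.002]
wrist_force: [0.1, 0.1, -0.0]
finger_gap: 0.0854
finger_force: 0.0
```

>>> arm_command(series=[[0,0,0,0],[0,0,0,0],[0,0,0,0]])

```text
time: 8.65
position: [0.3927, -0.2968, 0.0015]
orientation: [3.12, 0.354, 0.002]
wrist_force: [1.3, 0.5, -0.5]
finger_gap: 0.085
finger_force: 0.0
```

```bash
python3 go.py up2 0.0
```

```text
t 8.65 shift cm [ 0.04 -0.19  0.15] turn -0.1 | pos [ 0.3927 -0.2968  0.0015] yaw 12.9 tilt [ 0.0015 -0.0014] gap 0.085 F [ 1.3  0.5 -0.5] ff 0.0
```

>>> arm_command(series=[[0,-0.15,0.1,0],[0,-0.15,0.1,0],[0,-0.15,0.1,0]])

```text
time: 8.95
position: [0.3917, -0.2949, -0.0002]
orientation: [3.121, 0.354, 0.001]
wrist_force: [-0.8, -0.2, 0.4]
finger_gap: 0.0852
finger_force: 0.0
```

>>> arm_command(series=[[0,0,0,0],[0,0,0,0],[0,0,0,0],[0,0,0,0],[0,0,0,0]], grip=0.1)

```text
time: 9.45
position: [0.3918, -0.295, -0.0002]
orientation: [3.121, 0.353, 0.001]
wrist_force: [-0.0, -1.0, 3.8]
finger_gap: 0.0593
finger_force: 66.1
```

>>> arm_command(series=[[0,0,-0.3,0],[0,0,-2,0],[0,0,-4,0],[0,0,-6.5,0],[0,0,-9,0]])

```text
time: 9.95
position: [0.3906, -0.2939, 0.0891]
orientation: [-3.12, -0.353, 0.003]
wrist_force: [0.7, -0.1, -2.0]
finger_gap: 0.059
finger_force: 65.7
```

>>> arm_command(series=[[0,0,0,0],[0,0,0,0],[0,0,0,0],[0,0,0,0]])

```text
time: 10.35
position: [0.3905, -0.2938, 0.0873]
orientation: [-3.119, -0.353, 0.004]
wrist_force: [0.1, -0.3, -2.0]
finger_gap: 0.0587
finger_force: 65.9
```

```bash
python3 go.py R 0.012
```

```text
t 10.35 shift cm [ 22.26 -18.25   7.54] turn -5.4 | pos [ 0.3905 -0.2938  0.0873] yaw 12.9 tilt [-0.0026  0.0024] gap 0.0587 F [ 0.1 -0.3 -2. ] ff 65.9
```

>>> arm_command(series=[[2.2,-1.8,0,0],[4.4,-3.7,0,0],[6.6,-5.5,0,0],[8.9,-7.3,0,0],[11.1,-9.1,0,0]])

```text
time: 10.85
position: [0.4793, -0.1799, 0.088]
orientation: [-3.12, -0.353, 0.003]
wrist_force: [0.3, 0.1, -0.9]
finger_gap: 0.0587
finger_force: 65.9
```

>>> arm_command(series=[[2.2,-1.8,0,-1],[4.4,-3.7,0,-2],[6.6,-5.5,0,-3],[8.9,-7.3,0,-4.2],[11.1,-9.2,0,-5.4]])

```text
time: 11.35
position: [0.5668, -0.0655, 0.0878]
orientation: [-3.101, -0.502, 0.003]
wrist_force: [0.2, -0.8, -2.1]
finger_gap: 0.0589
finger_force: 65.8
```

>>> arm_command(series=[[0,0,2,0],[0,0,3.5,0],[0,0,4.5,0],[0,0,4.5,0],[0,0,4.5,0]])

```text
time: 11.85
position: [0.5664, -0.0672, 0.0439]
orientation: [-3.101, -0.499, 0.002]
wrist_force: [0.1, 0.2, -2.0]
finger_gap: 0.0589
finger_force: 65.9
```

```bash
python3 go.py R 0.012
```

```text
t 11.85 shift cm [ 0.04 -0.12  3.19] turn -0.0 | pos [ 0.5664 -0.0672  0.0439] yaw 18.3 tilt [-0.001   0.0002] gap 0.0589 F [ 0.1  0.2 -2. ] ff 65.9
```

>>> arm_command(series=[[0.1,-0.25,1,0],[0.1,-0.25,2,0],[0.1,-0.25,2.7,0],[0.1,-0.25,3.0,0],[0.1,-0.25,3.1,0]])

```text
time: 12.35
position: [0.5666, -0.064, 0.0126]
orientation: [-3.101, -0.5, 0.002]
wrist_force: [-0.2, -0.1, -1.5]
finger_gap: 0.059
finger_force: 65.9
```

>>> arm_command(series=[[0,0,0.05,0],[0,0,0.1,0],[0,0,0.15,0],[0,0,0.15,0]])

```text
time: 12.75
position: [0.5673, -0.064, 0.012]
orientation: [3.101, 0.5, 0.001]
wrist_force: [0.2, -0.3, -1.3]
finger_gap: 0.0592
finger_force: 65.9
```

```bash
python3 go.py R 0.010
```

```text
t 12.75 shift cm [-0.14  0.15  0.2 ] turn 0.0 | pos [ 0.5673 -0.064   0.012 ] yaw 18.3 tilt [ 0.0004 -0.0001] gap 0.0592 F [ 0.2 -0.3 -1.3] ff 65.9
```

>>> arm_command(series=[[-0.05,0,0.1,0],[-0.05,0,0.2,0],[-0.05,0,0.2,0]])

```text
time: 13.05
position: [0.5666, -0.0642, 0.0098]
orientation: [-3.102, -0.5, -0.0]
wrist_force: [0.2, -0.1, -1.3]
finger_gap: 0.0593
finger_force: 66.0
```

```bash
python3 go.py R 0.010
```

```text
t 13.05 shift cm [-0.08  0.15 -0.02] turn 0.0 | pos [ 0.5666 -0.0642  0.0098] yaw 18.3 tilt [0. 0.] gap 0.0593 F [ 0.2 -0.1 -1.3] ff 66.0
```

>>> arm_command(series=[[0,0,0.1,0],[0,0,0.1,0],[0,0,0.2,0],[0,0,0.2,0]])

```text
time: 13.45
position: [0.5667, -0.0642, 0.0098]
orientation: [-3.101, -0.5, 0.002]
wrist_force: [-8.2, 1.3, 11.9]
finger_gap: 0.0592
finger_force: 67.4
```

>>> arm_command(series=[[0,0,-0.1,0],[0,0,-0.1,0],[0,0,-0.1,0],[0,0,-0.1,0],[0,0,-1,0]], grip=0.65)

```text
time: 13.95
position: [0.5653, -0.0639, 0.0165]
orientation: [-3.1, -0.5, 0.005]
wrist_force: [-0.0, 0.5, -0.5]
finger_gap: 0.0705
finger_force: 0.0
```

>>> arm_command(series=[[0,0,-3,0],[0,0,-6,0],[0,0,-10,0],[0,0,-10,0],[0,0,-10,0]])

```text
time: 14.45
position: [0.5677, -0.0644, 0.1199]
orientation: [3.1, 0.5, 0.005]
wrist_force: [-0.1, 0.4, -0.3]
finger_gap: 0.0705
finger_force: 0.0
```

```bash
python3 go.py L 0.010;python3 go.py down 0.010
```

```text
t 14.45 shift cm [-0.23 -8.71 10.98] turn 0.0 | pos [ 0.5677 -0.0644  0.1199] yaw 18.3 tilt [ 0.0036 -0.0007] gap 0.0705 F [-0.1  0.4 -0.3] ff 0.0
t 14.45 shift cm [  6.9  -34.66  10.95] turn 13.5 | pos [ 0.5677 -0.0644  0.1199] yaw 18.3 tilt [ 0.0036 -0.0007] gap 0.0705 F [-0.1  0.4 -0.3] ff 0.0
```

>>> arm_command(series=[[0.7,-3.5,0,0],[1.4,-7,0,0],[2.1,-10.4,0,0],[2.8,-13.9,0,0],[3.4,-17.3,0,0]], grip=1)

```text
time: 14.95
position: [0.543, 0.112, 0.116]
orientation: [-3.101, -0.5, 0.005]
wrist_force: [0.4, 0.9, -0.9]
finger_gap: 0.0857
finger_force: 0.0
```

>>> arm_command(series=[[0.7,-3.5,0,2.7],[1.4,-7,0,5.4],[2.1,-10.4,0,8.1],[2.8,-13.9,0,10.8],[3.5,-17.4,0,13.5]])

```text
time: 15.45
position: [0.5215, 0.2878, 0.1158]
orientation: [3.138, 0.129, -0.005]
wrist_force: [0.3, 0.5, 0.0]
finger_gap: 0.0853
finger_force: 0.0
```

>>> arm_command(series=[[0,0,2,0],[0,0,4,0],[0,0,4,0],[0,0,4,0],[0,0,4,0]])

```text
time: 15.95
position: [0.5235, 0.2868, 0.0784]
orientation: [-3.139, -0.132, -0.001]
wrist_force: [0.7, 0.2, -0.2]
finger_gap: 0.0854
finger_force: 0.0
```

```bash
python3 go.py down 0.0;  python3 - <<'E'
from meas import *
f=grab_frame('top');im=f['frame'][140:230,220:330,::-1];cv2.imwrite('pics/c4.png',cv2.resize(im,None,fx=6,fy=6,interpolation=2))
g=cv2.cvtColor(f['frame'],cv2.COLOR_RGB2GRAY)
for c in ((.5396,.0156),(.5664,-.0659)):
  w=[]
  for t in (40,-40):
    a=np.radians(18.2);P=np.array([c[0]+t/1e3*np.cos(a),c[1]+t/1e3*np.sin(a),.012]);q=proj(f,P)[0]
    r=cen(g,q,1);w.append(cast(f,r,.012)[0]);print(q.round(1),r.round(1))
  d=w[0]-w[1];print(np.mean(w,0).round(4),np.linalg.norm(d),np.degrees(np.arctan2(d[1],d[0])))
E
```

```text
t 15.95 shift cm [0.1  0.08 7.84] turn -0.0 | pos [0.5235 0.2868 0.0784] yaw 4.8 tilt [0.0006 0.0003] gap 0.0854 F [ 0.7  0.2 -0.2] ff 0.0
[255.7 173.6] [255.9 173.6]
[265.7 200.7] [265.6 200.7]
[0.5396 0.0155 0.012 ] 0.07948140545142324 17.924062020867133
[284.9 163.2] [284.6 163. ]
[295.1 190.2] [294.8 189.6]
[ 0.5676 -0.0651  0.012 ] 0.07908284098026035 18.34081670783016
```

View pics/c4.png

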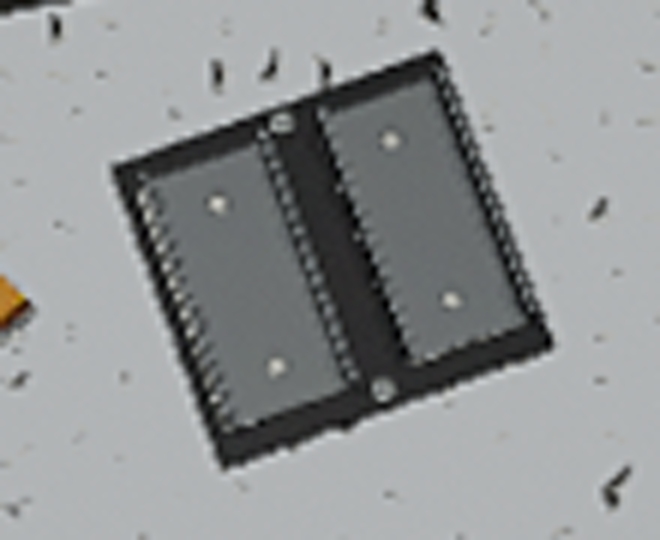

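The second channel sits well on the right pad, holes at (284.6,163.0) and (294.8,189.6). Both are within about 2 mm, so I'll pick up the open-down channel.

>>> arm_command(series=[[0.1,0.1,2.5,0],[0.1,0.1,5,0],[0.1,0.1,7,0],[0.1,0.1,7.7,0],[0.1,0.1,7.7,0]])

```text
time: 16.5
position: [0.5239, 0.2857, 0.0005]
orientation: [3.138, 0.132, -0.002]
wrist_force: [-0.5, 0.9, 0.1]
finger_gap: 0.0855
finger_force: 0.0
```

>>> arm_command(series=[[0,0,0,0],[0,0,0,0],[0,0,0,0]])

```text
time: 16.8
position: [0.5251, 0.2864, 0.0022]
orientation: [-3.138, -0.132, -0.003]
wrist_force: [-1.0, 0.8, 0.3]
finger_gap: 0.0855
finger_force: 0.0
```

```bash
python3 go.py down 0.0
```

```text
t 16.8 shift cm [-0.05  0.02  0.22] turn 0.0 | pos [0.5251 0.2864 0.0022] yaw 4.8 tilt [0.0022 0.001 ] gap 0.0855 F [-1.   0.8  0.3] ff 0.0
```

>>> arm_command(series=[[0,0,0,0],[0,0,0,0],[0,0,0,0],[0,0,0,0],[0,0,0,0]], grip=0.1)

```text
time: 17.3
position: [0.5247, 0.2863, 0.0017]
orientation: [-3.138, -0.132, -0.002]
wrist_force: [-0.7, -0.3, 5.5]
finger_gap: 0.0594
finger_force: 66.0
```

>>> arm_command(series=[[0,0,-0.3,0],[0,0,-2,0],[0,0,-4.5,0],[0,0,-7,0],[0,0,-10,0]])

```text
time: 17.8
position: [0.5231, 0.2856, 0.1014]
orientation: [3.138, 0.132, -0.003]
wrist_force: [-0.5, 1.0, -2.6]
finger_gap: 0.0591
finger_force: 65.4
```

>>> arm_command(series=[[0,0,0,0],[0,0,0,0],[0,0,0,0],[0,0,0,0]])

```text
time: 18.2
position: [0.5228, 0.2855, 0.0988]
orientation: [3.138, 0.132, -0.005]
wrist_force: [0.5, 1.1, -2.2]
finger_gap: 0.0592
finger_force: 65.5
```

```bash
sed -i "s/C=([^)]*)/C=(.5527,-.0232,18.2)/" go.py; python3 go.py C 0.015
```

```text
t 18.2 shift cm [ 0.41 31.    8.41] turn -13.4 | pos [0.5228 0.2855 0.0988] yaw 4.8 tilt [-0.0033 -0.0014] gap 0.0592 F [ 0.5  1.1 -2.2] ff 65.5
```

>>> arm_command(series=[[0,3.1,0,0],[0.1,6.2,0,0],[0.1,9.3,0,0],[0.2,12.4,0,0],[0.2,15.5,0,0]])

```text
time: 18.7
position: [0.5383, 0.1305, 0.0994]
orientation: [3.139, 0.132, -0.004]
wrist_force: [-0.4, -0.7, -1.2]
finger_gap: 0.0593
finger_force: 65.5
```

>>> arm_command(series=[[0,3.1,0,-2.7],[0.1,6.2,0,-5.4],[0.1,9.3,0,-8.1],[0.2,12.4,0,-10.7],[0.2,15.5,0,-13.4]])

```text
time: 19.2
position: [0.5533, -0.0237, 0.0994]
orientation: [-3.101, -0.5, 0.004]
wrist_force: [0.7, -0.2, -0.8]
finger_gap: 0.0588
finger_force: 65.4
```

>>> arm_command(series=[[0,0,1.5,0],[0,0,3,0],[0,0,4,0],[0,0,4,0],[0,0,4,0]])

```text
time: 19.7
position: [0.5536, -0.0216, 0.06]
orientation: [-3.101, -0.499, 0.002]
wrist_force: [-0.7, -0.0, -0.8]
finger_gap: 0.0589
finger_force: 65.4
```

```bash
python3 go.py C 0.015
```

```text
t 19.7 shift cm [-0.13  0.13  4.5 ] turn 0.1 | pos [ 0.5536 -0.0216  0.06  ] yaw 18.3 tilt [-0.0016  0.0003] gap 0.0589 F [-0.7 -0.  -0.8] ff 65.4
```

Lateral margin is 10 mm, so descend in stages.

>>> arm_command(series=[[-0.1,0.1,0,0.1],[-0.1,0.1,1,0.1],[-0.1,0.1,2,0.1],[-0.1,0.1,3,0.1],[-0.1,0.1,3.5,0.1]])

```text
time: 20.2
position: [0.5524, -0.0236, 0.024]
orientation: [-3.102, -0.495, 0.004]
wrist_force: [0.1, -0.2, -1.2]
finger_gap: 0.0592
finger_force: 65.5
```

>>> arm_command(series=[[0,0,0.3,0],[0,0,0.6,0],[0,0,0.9,0],[0,0,0.9,0],[0,0,0.9,0]])

```text
time: 20.7
position: [0.5537, -0.0238, 0.017]
orientation: [3.102, 0.495, 0.0]
wrist_force: [-0.1, -0.2, -0.9]
finger_gap: 0.059
finger_force: 65.5
```

```bash
python3 go.py C 0.0147
```

```text
t 20.7 shift cm [-0.07 -0.09  0.23] turn -0.1 | pos [ 0.5537 -0.0238  0.017 ] yaw 18.1 tilt [ 0.0003 -0.0001] gap 0.059 F [-0.1 -0.2 -0.9] ff 65.5
```

>>> arm_command(series=[[-0.05,-0.05,0.1,0],[-0.05,-0.05,0.2,0],[-0.05,-0.05,0.3,0],[-0.05,-0.05,0.4,0],[-0.05,-0.05,0.4,0]])

```text
time: 21.2
position: [0.553, -0.0235, 0.0146]
orientation: [-3.102, -0.495, 0.001]
wrist_force: [-6.2, 0.4, 11.4]
finger_gap: 0.0592
finger_force: 66.9
```

>>> arm_command(series=[[0,0,-0.15,0],[0,0,-0.15,0],[0,0,-0.15,0],[0,0,-0.15,0],[0,0,-1,0]], grip=0.65)

```text
time: 21.7
position: [0.5516, -0.0233, 0.0216]
orientation: [-3.101, -0.495, 0.005]
wrist_force: [0.9, 0.3, 0.4]
finger_gap: 0.0704
finger_force: 0.0
```

>>> arm_command(series=[[0,0,-3,0],[0,0,-6,0],[0,0,-10,0],[0,0,-10,0],[0,0,-10,0]])

```text
time: 22.2
position: [0.554, -0.0236, 0.1249]
orientation: [3.101, 0.495, 0.005]
wrist_force: [-0.9, 0.8, -1.7]
finger_gap: 0.0703
finger_force: 0.0
```

```bash
python3 go.py short 0.0
```

```text
t 22.2 shift cm [ -5.61 -35.59  12.41] turn 11.2 | pos [ 0.554  -0.0236  0.1249] yaw 18.1 tilt [ 0.0036 -0.0005] gap 0.0703 F [-0.9  0.8 -1.7] ff 0.0
```

>>> arm_command(series=[[-0.6,-3.6,0,0],[-1.1,-7.1,0,0],[-1.7,-10.7,0,0],[-2.2,-14.2,0,0],[-2.8,-17.8,0,0]], grip=1)

```text
time: 22.7
position: [0.469, 0.1378, 0.1211]
orientation: [-3.102, -0.494, 0.005]
wrist_force: [0.1, -0.1, -0.1]
finger_gap: 0.0852
finger_force: 0.0
```

>>> arm_command(series=[[-0.6,-3.6,0,2.2],[-1.1,-7.1,0,4.5],[-1.7,-10.7,0,6.7],[-2.2,-14.2,0,9],[-2.8,-17.8,0,11.2]])

```text
time: 23.2
position: [0.3871, 0.298, 0.1212]
orientation: [3.135, 0.187, -0.004]
wrist_force: [0.2, -0.4, 0.4]
finger_gap: 0.0854
finger_force: 0.0
```

>>> arm_command(series=[[0,0,2,0],[0,0,4,0],[0,0,4,0],[0,0,4,0],[0,0,4,0]])

```text
time: 23.7
position: [0.3894, 0.2974, 0.0834]
orientation: [-3.136, -0.189, -0.001]
wrist_force: [0.2, -0.2, 0.2]
finger_gap: 0.0854
finger_force: 0.0
```

```bash
python3 go.py short 0.0;  python3 - <<'E'
from meas import *
f=grab_frame('top');im=f['frame'][140:230,220:330,::-1];s=grab_frame('scene');b=s['frame'][165:225,230:320,::-1]
cv2.imwrite('pics/c5.png',np.hstack([cv2.resize(im,(480,393),interpolation=2),cv2.resize(b,(320,393),interpolation=2)]))
g=cv2.cvtColor(f['frame'],cv2.COLOR_RGB2GRAY);w=[]
for t in (40,-40):
    a=np.radians(18.2);q=proj(f,np.array([.553+t/1e3*np.cos(a),-.0245+t/1e3*np.sin(a),.043]))[0]
    r=cen(g,q,-1);w.append(cast(f,r,.043)[0]);print(q.round(1),r.round(1))
d=w[0]-w[1];print(np.mean(w,0).round(4),np.linalg.norm(d),np.degrees(np.arctan2(d[1],d[0])))
E
```

```text
t 23.7 shift cm [0.09 0.04 8.34] turn -0.0 | pos [0.3894 0.2974 0.0834] yaw 6.9 tilt [0.0005 0.0003] gap 0.0854 F [ 0.2 -0.2  0.2] ff 0.0
[270.6 166.2] [270.6 166. ]
[281. 194.] [281.1 193.9]
[ 0.5533 -0.0246  0.043 ] 0.08016407414150847 18.303767331253518
```

View pics/c5.png

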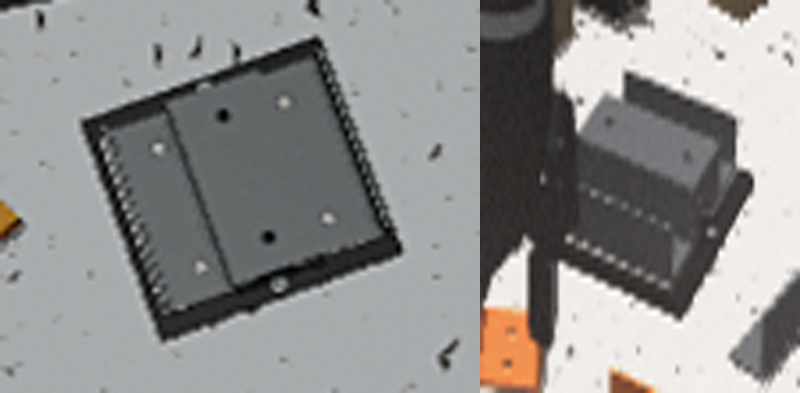

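The open-down channel is seated level and centred between the two. Its holes at (270.6,166.0) and (281.1,193.9) come out 80.2 mm apart at z = 0.043, so the height is right. Now the short one.

>>> arm_command(series=[[0.1,0,2.5,0],[0.1,0,5,0],[0.1,0,7.3,0],[0.1,0,8.2,0],[0.1,0,8.2,0]])

```text
time: 24.3
position: [0.3894, 0.297, 0.0001]
orientation: [3.135, 0.189, -0.003]
wrist_force: [0.2, -1.0, -0.1]
finger_gap: 0.0854
finger_force: 0.0
```

>>> arm_command(series=[[0,0,0,0],[0,0,0,0],[0,0,0,0]])

```text
time: 24.6
position: [0.3909, 0.2981, 0.0022]
orientation: [-3.135, -0.19, -0.004]
wrist_force: [0.1, 0.2, 0.0]
finger_gap: 0.0855
finger_force: 0.0
```

```bash
python3 go.py short 0.0
```

```text
t 24.6 shift cm [-0.06  0.1   0.22] turn 0.0 | pos [0.3909 0.2981 0.0022] yaw 6.9 tilt [0.0022 0.0014] gap 0.0855 F [0.1 0.2 0. ] ff 0.0
```

>>> arm_command(series=[[0,0,0,0],[0,0,0,0],[0,0,0,0],[0,0,0,0],[0,0,0,0]], grip=0.1)

```text
time: 25.1
position: [0.3907, 0.298, 0.0017]
orientation: [-3.135, -0.19, -0.002]
wrist_force: [-0.5, 0.5, 5.5]
finger_gap: 0.0592
finger_force: 65.7
```

>>> arm_command(series=[[0,0,-0.3,0],[0,0,-2,0],[0,0,-5,0],[0,0,-8,0],[0,0,-12,0]])

```text
time: 25.6
position: [0.3881, 0.2964, 0.1197]
orientation: [3.133, 0.189, -0.007]
wrist_force: [0.2, 0.8, -1.1]
finger_gap: 0.059
finger_force: 65.1
```

>>> arm_command(series=[[0,0,0,0],[0,0,0,0],[0,0,0,0],[0,0,0,0]])

```text
time: 26.0
position: [0.3887, 0.2968, 0.1187]
orientation: [3.134, 0.19, -0.005]
wrist_force: [0.3, -0.3, -0.6]
finger_gap: 0.0592
finger_force: 65.1
```

```bash
sed -i "s/C=([^)]*)/C=(.553,-.0235,18.2)/" go.py; python3 go.py C 0.045
```

```text
t 26.0 shift cm [12.48 33.76  7.38] turn -11.3 | pos [0.3887 0.2968 0.1187] yaw 6.9 tilt [-0.0034 -0.002 ] gap 0.0592 F [ 0.3 -0.3 -0.6] ff 65.1
```

>>> arm_command(series=[[1.2,3.4,0,0],[2.5,6.8,0,0],[3.7,10.1,0,0],[5,13.5,0,0],[6.2,16.9,0,0]])

```text
time: 26.5
position: [0.4714, 0.1358, 0.1193]
orientation: [3.136, 0.19, -0.004]
wrist_force: [0.7, 0.5, -0.8]
finger_gap: 0.0587
finger_force: 65.1
```

>>> arm_command(series=[[1.2,3.4,0,-2.2],[2.5,6.8,0,-4.5],[3.7,10.1,0,-6.8],[5,13.5,0,-9],[6.2,16.9,0,-11.3]])

```text
time: 27.0
position: [0.5533, -0.0244, 0.119]
orientation: [-3.101, -0.499, 0.004]
wrist_force: [0.4, 0.7, 0.2]
finger_gap: 0.0591
finger_force: 65.0
```

>>> arm_command(series=[[0,0,1,0],[0,0,2.5,0],[0,0,3.5,0],[0,0,3.5,0],[0,0,3.5,0]])

```text
time: 27.5
position: [0.5529, -0.022, 0.0849]
orientation: [-3.101, -0.499, 0.003]
wrist_force: [0.2, 0.4, -0.5]
finger_gap: 0.0588
finger_force: 65.1
```

```bash
python3 go.py C 0.045
```

```text
t 27.5 shift cm [-0.03  0.15  3.99] turn 0.1 | pos [ 0.5529 -0.022   0.0849] yaw 18.3 tilt [-0.0018  0.0003] gap 0.0588 F [ 0.2  0.4 -0.5] ff 65.1
```

>>> arm_command(series=[[0,0.15,1,0.1],[0,0.15,2,0.1],[0,0.15,3,0.1],[0,0.15,3.5,0.1],[0,0.15,3.6,0.1]])

```text
time: 28.0
position: [0.5534, -0.0243, 0.0485]
orientation: [-3.102, -0.495, 0.003]
wrist_force: [0.3, -0.8, -0.6]
finger_gap: 0.0586
finger_force: 65.1
```

>>> arm_command(series=[[0,0,0,0],[0,0,0,0],[0,0,0,0]])

```text
time: 28.3
position: [0.5547, -0.0246, 0.0504]
orientation: [3.102, 0.495, 0.002]
wrist_force: [-1.0, -0.2, -0.1]
finger_gap: 0.0589
finger_force: 65.1
```

```bash
python3 go.py C 0.0447
```

```text
t 28.3 shift cm [-0.13 -0.15  0.57] turn -0.1 | pos [ 0.5547 -0.0246  0.0504] yaw 18.1 tilt [ 0.001  -0.0001] gap 0.0589 F [-1.  -0.2 -0.1] ff 65.1
```

>>> arm_command(series=[[-0.1,-0.1,0.1,0],[-0.1,-0.1,0.2,0],[-0.1,-0.1,0.3,0],[-0.1,-0.1,0.4,0],[-0.1,-0.1,0.4,0]])

```text
time: 28.8
position: [0.5528, -0.0238, 0.0456]
orientation: [-3.102, -0.495, 0.001]
wrist_force: [-0.2, 0.1, -1.2]
finger_gap: 0.059
finger_force: 65.1
```

>>> arm_command(series=[[0,0,0.05,0],[0,0,0.1,0],[0,0,0.15,0],[0,0,0.15,0]])

```text
time: 29.2
position: [0.553, -0.0238, 0.0447]
orientation: [-3.102, -0.495, 0.0]
wrist_force: [-0.6, 0.4, 2.9]
finger_gap: 0.059
finger_force: 65.6
```

Contact at the expected height (0.0447); release gently.

>>> arm_command(series=[[0,0,0,0],[0,0,0,0],[0,0,0,0],[0,0,0,0],[0,0,-0.5,0]], grip=0.7)

```text
time: 29.7
position: [0.5523, -0.0237, 0.0487]
orientation: [-3.102, -0.495, 0.003]
wrist_force: [0.6, 0.1, -0.0]
finger_gap: 0.0726
finger_force: 0.0
```

>>> arm_command(series=[[0,0,-2,0],[0,0,-4,0],[0,0,-7,0],[0,0,-10,0],[0,0,-10,0]])

```text
time: 30.2
position: [0.5563, -0.0243, 0.1553]
orientation: [3.099, 0.494, 0.015]
wrist_force: [-0.0, -0.3, -0.0]
finger_gap: 0.0724
finger_force: 0.0
```

>>> arm_command(series=[[0,4,0,0],[0,8,0,0],[0,12,0,0],[0,16,0,0],[0,20,0,0]])

```text
time: 30.7
position: [0.6152, -0.2153, 0.1487]
orientation: [-3.102, -0.495, 0.001]
wrist_force: [-0.1, 0.3, -0.1]
finger_gap: 0.0725
finger_force: 0.0
```

>>> arm_command(series=[[0,3,0,0],[0,6,0,0],[0,6,0,0],[0,6,0,0],[0,6,0,0]])

```text
time: 31.2
position: [0.6264, -0.2721, 0.1433]
orientation: [-3.098, -0.489, 0.029]
wrist_force: [-15.9, -6.1, -5.6]
finger_gap: 0.0726
finger_force: 8.0
```

Run:
```python
from meas import *
f=grab_frame('top');im=f['frame'][140:230,220:330,::-1];s=grab_frame('scene');b=s['frame'][150:225,220:320,::-1]
cv2.imwrite('pics/c6.png',np.hstack([cv2.resize(im,(400,327),interpolation=2),cv2.resize(b,(400,327),interpolation=2)]))
g=cv2.cvtColor(f['frame'],cv2.COLOR_RGB2GRAY);w=[]
for t in (15,-15):
    a=np.radians(18.2);q=proj(f,np.array([.5533+t/1e3*np.cos(a),-.0246+t/1e3*np.sin(a),.0455]))[0]
    r=cen(g,q,1);r2=cen(g,q,-1);w.append(cast(f,r2,.0455)[0]);print(q.round(1),r.round(1),r2.round(1))
d=w[0]-w[1];print(np.mean(w,0).round(4),np.linalg.norm(d),np.degrees(np.arctan2(d[1],d[0])));print(get_obs()['time'])
```

```text
[273.9 174.5] [273.9 174.5] [274.1 173.9]
[277.8 185. ] [277.8 185. ] [278.1 184.4]
[ 0.5549 -0.0253  0.0455] 0.030028768761021053 18.537962272961593
31.3
```

View pics/c6.png

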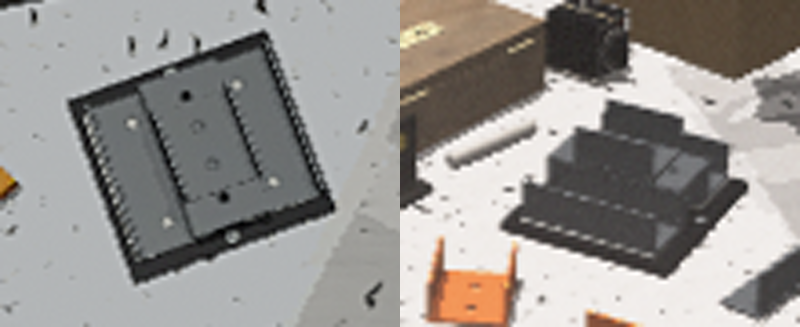

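The stack is right, with the short one centred on the back at (276,179). But the hand is touching the tall brown box (about 18 N), so I'll back off the way it came and check the box hasn't moved.

>>> arm_command(series=[[-0.5,-3,0,0],[-1,-6,0,0],[-4,-7,0,0],[-8,-7,0,0],[-11,-7,0,0]])

```text
time: 31.8
position: [0.5056, -0.2381, 0.1484]
orientation: [-3.101, -0.496, 0.002]
wrist_force: [-0.2, -0.6, 1.0]
finger_gap: 0.0727
finger_force: 0.0
```

>>> arm_command(series=[[0,0,-1,0],[0,0,-2,0],[0,0,-2,0]])

```text
time: 32.1
position: [0.5094, -0.2393, 0.1719]
orientation: [3.1, 0.495, 0.006]
wrist_force: [1.5, 0.7, 0.8]
finger_gap: 0.0728
finger_force: 0.0
```

```bash
python3 go.py C 0.1
python3 - <<'E'
from meas import *
f=grab_frame('top')['frame'][:,:,::-1];a=cv2.imread('pics/top0.png')
s=(slice(40,290),slice(200,500))
d=cv2.absdiff(a,f)
for n,(x0,x1,y0,y1) in dict(box=(350,480,50,148),driver=(420,450,135,200),angle=(250,310,228,258),woodbox=(225,320,55,120),post=(250,290,123,134),beam=(320,346,86,120)).items(): 
    m=d[y0:y1,x0:x1].max(2)>40;print(n,m.sum(),m.size)
cv2.imwrite('pics/c7.png',np.hstack([a[30:290,200:500],f[30:290,200:500]]))
E
```

```text
t 32.1 shift cm [ 10.83 -19.17   7.16] turn -0.1 | pos [ 0.5094 -0.2393  0.1719] yaw 18.1 tilt [ 0.0041 -0.0021] gap 0.0728 F [1.5 0.7 0.8] ff 0.0
box 414 12740
driver 1499 1950
angle 0 1800
woodbox 0 6175
post 0 440
beam 0 884
```

View pics/c7.png

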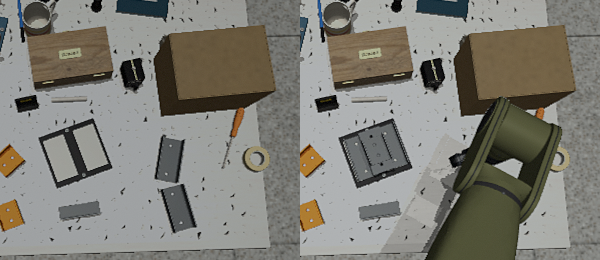

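The stack is intact. The box, wooden box, beam block, post and angle are all where they were, and the only changed pixels on the brown box lie where the arm covers it.

>>> arm_command(series=[[0,0,0,0],[0,0,0,0],[0,0,0,0]])

```text
time: 32.45
position: [0.5076, -0.2383, 0.1687]
orientation: [-3.102, -0.495, 0.001]
wrist_force: [0.8, 0.1, 0.1]
finger_gap: 0.0725
finger_force: 0.0
```

```bash
python3 -c "
from plant import manip
print(manip.finish_job())"
```

```text
the job is handed in; nothing more can be done
None
```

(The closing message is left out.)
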